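Lock the malt mill's castle nut

TASK

The slotted castle nut on the malt mill's spindle must be locked again. Turn the nut clockwise (seen from above) only as far as the next slot that lines up with the cross hole in the spindle, then take the long lock pin and feel it gently, without forcing, through slot and cross hole until its shoulder is against the nut, and let go. How high the hole sits is not known exactly, so find it by touch; leave the short pin and the other things on the bench where they are.

Things in the scene. Friction and masses are not known exactly. Their poses are not given: they have to be found in the camera images.
- mill: Bench malt mill, cover off, fixed to the bench: grey square housing 150 x 150 mm, 50 mm high, with a dark grinding disc on it (116 mm across, top 62 mm above the bench) and under the nut a washer (58 mm across, top at 66 mm). Origin on the bench below the upright spindle's axis, z up. The pin, its block included, must never press on mill, spindle or nut with more than 25 N.
- hole (a point): Nominal centre of the cross hole in the 30 mm spindle, 96 mm above the bench, axes as the mill's. The hole (7 mm wide, 6.2 mm high) runs right through along this y axis, open at both ends. How high the spindle with its hole really sits is NOT measured: up to 7 mm above or below this point; feel for it. Its flat end face (dark groove parallel to the hole) is always 18 mm above the hole's centre.
- nut: Plain steel hexagon castle nut, 46 mm across flats, 40 mm high; origin on the spindle axis at its underside, 66 mm above the bench. x, y turn with the nut, z up. Its y axis runs through the slot that next comes into line with the mill's y axis as the nut is turned clockwise from above (20 to 49 degrees at the start): the nut is right when both y axes are parallel. Other slots do not count.
- nut_hex (a point): On the nut's axis 10 mm above its underside, mid-height of its plain hexagon part (20 mm high); axes as the nut's. Above it six open slots, 8 mm wide, 20 mm deep, one in the middle of each flat; flats face along y and every 60 degrees. The nut turns stiffly (about 0.13 N m) and stays where left: grip two opposite flats firmly (30 to 50 N).
- pin_grip (a point): Centre of the light-metal grip block of the LONG lock pin, 20 mm above its foot. Block: 22 mm along the pin, 12 mm across (grip here), 34 mm tall, standing upright on the bench with the pin level. x along the pin from block to tip, z up. The rod's axis is 2 mm above this point. The whole pin weighs 65 to 100 g.
- pin_tip (a point): Tip of the long pin, on the rod's axis. Along x from the block's centre: block face at 11 mm, shoulder (14 mm round) from 11 to 19 mm, then 5 mm round steel rod from 19 mm to this tip at 79 mm, its last 2 mm bevelled to 4 mm across.
- pin_mid (a point): Point on the long pin's rod axis 42 mm from the block's centre (23 mm from the shoulder): with the pin home and the shoulder against a flat of the nut, it lies on the spindle axis in the cross hole.
- stub_grip (a point): Centre of the grip block of the SHORT pin, a bystander: same block and shoulder, but its rod is only 26 mm long.
- washer: Bystander: loose flat steel washer, 52 mm across, 5 mm thick.
- driver: Bystander: screwdriver with black handle.
- beaker: Bystander: glass beaker, 70 mm across, 85 mm high.
- jar: Bystander: small amber glass jar with white lid, 52 mm across, 65 mm high.
- dish: Bystander: white ceramic dish, 90 mm across, 22 mm high.
- weight: Bystander: brass weight, 36 mm across, 40 mm high.
Not all that is in view belongs to the job. What is shaped like the part that bears pin_grip but pink or red is not meant. What is shaped like the mill but pink is not meant.

How it is judged:
By the outcome, as a careful person would: the job done as asked, in the order asked, and still so for the second after the job is handed in, with the robot touching nothing.
It also fails if it takes over 72 s, if anything falls off the work surface, if the arm or the gripper's body presses on something with over 40 N, if the wrist force passes 120 N, or if a joint passes its speed limit or range.

ROBOT

A 6-joint arm with a two-finger parallel gripper is mounted at the origin on the work surface. World frame = base frame: x ahead of the robot, y to its left, z up, the work surface at z = 0. Lengths are in m, angles in rad, forces in N, time in s.
With the tool pointing down it reaches from about 0.275 to 0.75 m from the base axis. Payload 10.2 kg.
Tool frame: the origin (TCP) lies midway between the tips of the shut fingers; the grasp point (between the pads) lies 19 mm behind it; x points along the fingers, y is the direction in which the jaws open and shut, and the axes are right-handed (so a half turn about x gives the same grasp; the last joint's range is limited). The gripper opens to 88 mm and grips with 3 to 60 N. Pads are 18 mm wide; open, the fingers measure 123 mm over their backs; the gripper's body (75 mm by 187 mm) begins 45 mm behind the grasp point.
Start: joints at [0.896, 0.313, 1.498, -0, 1.331, -0.223], TCP at [0.229, 0.472, 0.217] pointing down, gripper open.
Joint ranges: [-2.94, 2.94], [-0.97, 2.17], [0.19, 2.56], [-1.23, 4.37], [0.02, 3.11], [-2.88, 2.88]. Speed limits (rad/s): [2.39, 2.39, 3.01, 3.14, 3.14, 3.14].

INTERFACE

Orientations are given as a unit quaternion [w, x, y, z].
In Python, from cell import bot gives the robot as it stands. The module is installed in compiled form; this text tells all that it offers.
- The arm moves only by the tool move_arm, never from a script. Its argument "targets" is a list of rows, each an object with "linear": the shift along the tool's x, y, z in cm, a list of three; "twist": the turn, a rotation vector about the tool's x, y, z in rad, a list of three; "gripper": the closure, from 0 (fully open) to 1 (shut). In form: [{"linear": [dx, dy, dz], "twist": [rx, ry, rz], "gripper": gripper}, ...]. A call has 1 to 10 rows; each row is the pose to reach, as a shift and turn from the pose commanded when the call began, along the tool's axes at that moment; what a row does not reach only later rows make up. A row lasts 1/8 s, in which the tool goes at most 62.5 mm and 10.7 degrees, less where a joint would pass 70% of its speed; a pose out of reach is approached as far as the arm can. A call with a gripper value outside its range is refused whole. The fingers move at their own pace and stop on an object; "grip_force" is the grip in N (left out, the last holds). Time passes only in rows, so rows that repeat a pose let the fingers close. It gives the time, the measured TCP pose, the force and the opening at its end, in the units of the state.
- bot.read_state(): the state, without advancing time (a new reading comes with each control period).
- bot.get_image(name): name is "scene" or "top" or "wrist"; returns (picture, depth): 384x512x3 uint8, red, green, blue; 384x512 float32, m along the optical axis (not along the pixel's ray), 0 where there is no reading.
- bot.get_calibration(name): a dict with "K" (3x3 intrinsics, pixels), "rvec" (rotation vector, rad) and "tvec" (3), from world to camera coordinates, as OpenCV has them; the wrist camera has in their place "mount" (4x4, takes a point from camera to tool coordinates, whose origin is the TCP and whose axes are the tool frame's). Camera axes: x right, y down, z forward; pixel columns grow to the right and rows downward; lengths in m; the calibration is good to about 2 mm. A picture is of the moment at which its call begins: read the wrist's pose just before it. get_calibration takes no time and is no camera call.
- bot.job_done(): hands the job in, once; it reports no verdict.
The state is a dict: "time_s": time; "q": joint angles; "joint_velocities": joint speeds; "joint_efforts": joint torques, N m; "tcp_pos": TCP position; "orientation": TCP orientation; "force": force on the tool from outside, world axes, zero at the start; "ft_torque": the same for the moment, N m; "grip_width": finger opening in m.
Only numpy, scipy, OpenCV 4.12 (cv2) and the standard library are available. Lean on these libraries where they do the work, as an engineer would, in place of code of your own. Each camera call takes 0.05 s, during which the arm holds its last target.

## Working session

There is one attempt and no reset: what is moved stays moved. The work goes in short steps, Python scripts to look and compute and a tool call to move; the robot and the scene stay as the last step left them, time stands still between calls to the robot, and variables do not carry over. Pictures are saved under pics/ and viewed, and the job is handed in when it is done.

Besides the shell and the picture viewer there is one more tool, called after ">>>" by a JSON object that holds its "fn" and its "kwargs". move_arm: Moves the arm, as the interface text tells. Its arguments: {"type":"object","properties":{"targets":{"type":"array","items":{"type":"object","properties":{"linear":{"type":"array","items":{"type":"number"}},"twist":{"type":"array","items":{"type":"number"}},"gripper":{"type":"number"}}}},"grip_force":{"type":"number"}},"required":["targets"]}

```bash
mkdir -p pics; cat > h.py <<'E'
import numpy as np, cv2
from cell import bot
from scipy.spatial.transform import Rotation as R
def st():
    s=bot.read_state(); return s
def rot(s):
    w,x,y,z=s["orientation"]; return R.from_quat([x,y,z,w])
def cam(name,s=None):
    c=bot.get_calibration(name); K=np.array(c["K"])
    if "mount" in c:
        M=np.array(c["mount"]); T=np.eye(4);T[:3,:3]=rot(s).as_matrix();T[:3,3]=s["tcp_pos"]
        return K,T@M
    Rw=R.from_rotvec(np.ravel(c["rvec"])).as_matrix();t=np.ravel(c["tvec"])
    T=np.eye(4);T[:3,:3]=Rw.T;T[:3,3]=-Rw.T@t
    return K,T
def ray(K,T,u,v,z=None,d=None):
    r=T[:3,:3]@np.linalg.inv(K)@np.array([u,v,1.]);o=T[:3,3]
    if d is None: d=(z-o[2])/r[2]
    return o+r*d
def proj(K,T,p):
    c=T[:3,:3].T@(np.asarray(p)-T[:3,3]); q=K@c; return q[:2]/q[2]
def shot(name,tag):
    s=st(); im,d=bot.get_image(name); K,T=cam(name,s)
    np.savez(f"pics/{tag}.npz",im=im,d=d,K=K,T=T); cv2.imwrite(f"pics/{tag}.png",im[:,:,::-1]); return im,d,K,T
def load(tag):
    f=np.load(f"pics/{tag}.npz"); return f["im"],f["d"],f["K"],f["T"]
def crop(tag,u0,v0,u1,v1,k,out):
    im=load(tag)[0][v0:v1,u0:u1,::-1]
    cv2.imwrite(f"pics/{out}.png",cv2.resize(im,None,fx=k,fy=k,interpolation=cv2.INTER_CUBIC))
E
python3 - <<'E'
from h import *
for n in("top","scene","wrist"):
    K,T=shot(n,n+"0")[2:]; print(n,K[0,0],T.round(3).tolist())
print(st())
E
```

```text
top 437.5132579646247 [[0.022, -0.983, 0.182, 0.204], [-1.0, -0.02, 0.011, -0.025], [-0.007, -0.182, -0.983, 1.471], [0.0, 0.0, 0.0, 1.0]]
scene 394.7895774025572 [[-0.043, 0.601, -0.798, 1.265], [0.999, 0.011, -0.046, 0.046], [-0.019, -0.799, -0.601, 0.676], [0.0, 0.0, 0.0, 1.0]]
wrist 337.54890660322974 [[0.437, 0.865, 0.247, 0.166], [0.899, -0.421, -0.12, 0.501], [0.0, 0.274, -0.962, 0.385], [0.0, 0.0, 0.0, 1.0]]
{'time_s': 0.15, 'q': array([ 8.95625106e-01,  3.13339218e-01,  1.49818261e+00, -2.71466560e-05,
        1.33098713e+00, -2.23383245e-01]), 'joint_velocities': array([-0.00168052, -0.00154201, -0.00237376,  0.00047385, -0.00128187,
        0.00026386]), 'joint_efforts': array([ 1.96028901e-03, -4.02306354e+01, -2.52317262e+01,  6.95002964e-02,
        3.43761547e-02, -5.85590328e-05]), 'tcp_pos': array([0.22909925, 0.47218101, 0.21671356]), 'orientation': array([ 0.68901035,  0.15807807,  0.68927496, -0.15866979]), 'force': array([ 0.77453257,  0.08612449, -0.21919154]), 'ft_torque': array([ 0.01672237, -0.01165809, -0.02323622]), 'grip_width': 0.08797169016262826}
```

View pics/top0.png

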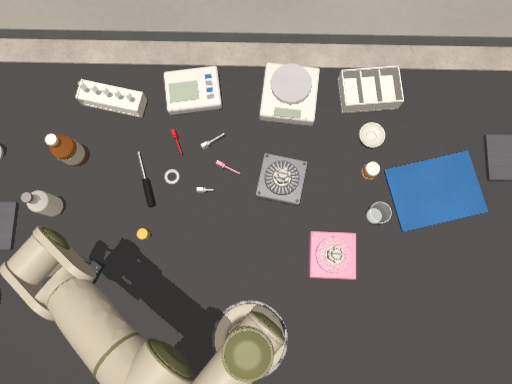

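View pics/scene0.png

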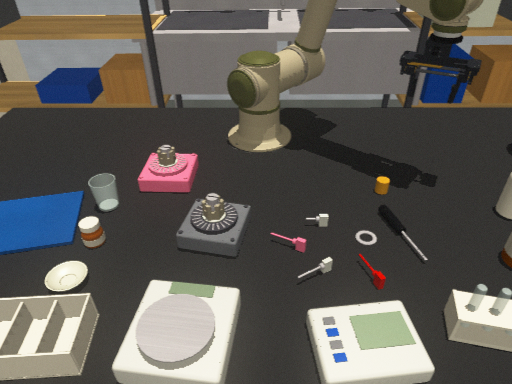

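View pics/wrist0.png

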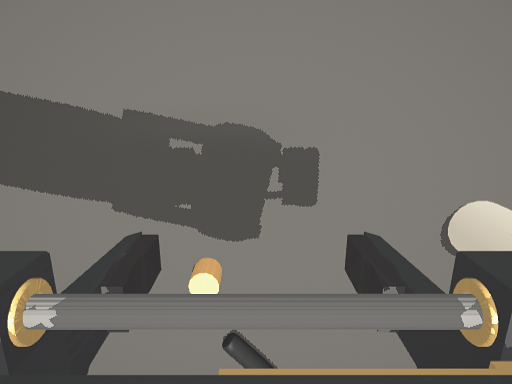

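Top view: grey mill near (282,178), long pin with its block at (206,145) and tip at (224,134), short pin at (203,190), and pink decoys at (228,167) and (333,255). I'll enlarge these.

```bash
python3 - <<'E'
from h import *
crop("top0",250,145,315,210,9,"t_mill"); crop("top0",190,120,245,200,7,"t_pin")
im,d,K,T=load("top0")
print("mill",ray(K,T,282,178,z=.1),"block",ray(K,T,206,145,z=.037),"tip",ray(K,T,224,134,z=.022),"stub",ray(K,T,201,190,z=.037),"redtip",ray(K,T,218,162,z=.03))
E
```

```text
mill [ 0.51073851 -0.09308257  0.1       ] block [0.63458895 0.16374616 0.037     ] tip [0.67978905 0.10512891 0.022     ] stub [0.47822429 0.1738075  0.037     ] redtip [0.57757483 0.12131457 0.03      ]
```

View pics/t_mill.png

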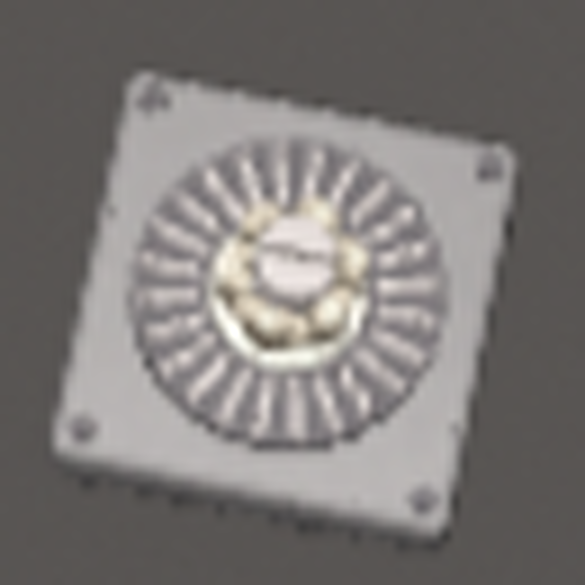

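View pics/t_pin.png

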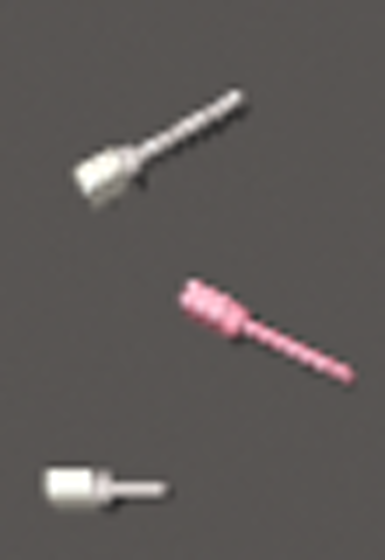

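```bash
cat >> h.py <<'E'
def down(yaw):
    "tool x down, tool y (jaw) along (cos yaw, sin yaw,0)"
    y=np.array([np.cos(yaw),np.sin(yaw),0]);x=np.array([0,0,-1.]);return R.from_matrix(np.c_[x,y,np.cross(x,y)])
def go(p,yaw,s=None,n=None):
    s=s or st(); r=rot(s); lin=r.inv().apply(np.asarray(p)-s["tcp_pos"])*100; tw=(r.inv()*down(yaw)).as_rotvec()
    print("linear",lin.round(2).tolist(),"twist",tw.round(3).tolist(),"rows~",max(np.linalg.norm(lin)/6.25,np.degrees(np.linalg.norm(tw))/10.7).round(1))
def yaw(s): 
    y=rot(s).as_matrix()[:,1]; return np.arctan2(y[1],y[0])
E
python3 - <<'E'
from h import *
s=st();M=np.array(bot.get_calibration("wrist")["mount"]);print(M.round(3).tolist(),yaw(s))
im,d,K,T=load("wrist0")
for dz in(0,.05,.1,.15,.2):print(dz,proj(K,T,s["tcp_pos"]-[0,0,dz]))
print(s["tcp_pos"],rot(s).as_matrix().round(3).tolist())
E
```

```text
[[-0.001, -0.275, 0.962, -0.168], [1.0, -0.001, 0.001, -0.001], [0.001, 0.962, 0.275, -0.069], [0.0, 0.0, 0.0, 1.0]] 1.1190148897674856
0 [254.8085646  231.15282917]
0.05 [254.30652371 202.92262405]
0.1 [253.97896715 184.50382794]
0.15 [253.74839876 171.53876297]
0.2 [253.57729685 161.91755073]
[0.22909925 0.47218101 0.21671356] [[-0.001, 0.437, 0.9], [-0.001, 0.9, -0.437], [-1.0, -0.001, -0.0]]
```

```bash
python3 -c "
from h import *
go([.508,-.093,.19],1.119)"
```

```text
linear [2.7, -38.67, 49.77] twist [0.0, -0.0, 0.001] rows~ 10.1
```

>>> {"fn": "move_arm", "kwargs": {"targets": [{"linear": [0.3, -3.9, 5.0], "twist": [0, 0, 0], "gripper": 0}, {"linear": [0.6, -7.8, 10], "twist": [0, 0, 0], "gripper": 0}, {"linear": [0.9, -11.6, 15], "twist": [0, 0, 0], "gripper": 0}, {"linear": [1.2, -15.5, 20], "twist": [0, 0, 0], "gripper": 0}, {"linear": [1.5, -19.4, 25], "twist": [0, 0, 0], "gripper": 0}, {"linear": [1.8, -23.3, 30], "twist": [0, 0, 0], "gripper": 0}, {"linear": [2.1, -27.1, 35], "twist": [0, 0, 0], "gripper": 0}, {"linear": [2.4, -31, 40], "twist": [0, 0, 0], "gripper": 0}, {"linear": [2.6, -35, 45], "twist": [0, 0, 0], "gripper": 0}, {"linear": [2.7, -38.7, 49.8], "twist": [0, 0, 0], "gripper": 0}]}}

```text
time_s: 1.4
tcp_pos: [0.506, -0.0897, 0.19]
orientation: [0.689, 0.159, 0.689, -0.158]
force: [-0.2, 1.1, 0.5]
grip_width: 0.0882
```

>>> {"fn": "move_arm", "kwargs": {"targets": [{"linear": [0, 0, 0], "twist": [0, 0, 0], "gripper": 0}]}}

```text
time_s: 1.52
tcp_pos: [0.5061, -0.0908, 0.1893]
orientation: [0.688, 0.16, 0.689, -0.16]
force: [-0.4, 1.1, 0.9]
grip_width: 0.0883
```

```bash
python3 -c "
from h import *
shot('wrist','w1'); s=st();print(s['tcp_pos'],s['time_s'],s['q'],yaw(s))
crop('w1',150,80,370,245,3.6,'w1c')"
```

```text
[ 0.50546552 -0.08872284  0.1894975 ] 1.575 [-4.02418698e-01  3.11052818e-01  1.57456224e+00  1.08003986e-04
  1.25739889e+00 -1.51898269e+00] 1.116530601536707
```

View pics/w1c.png

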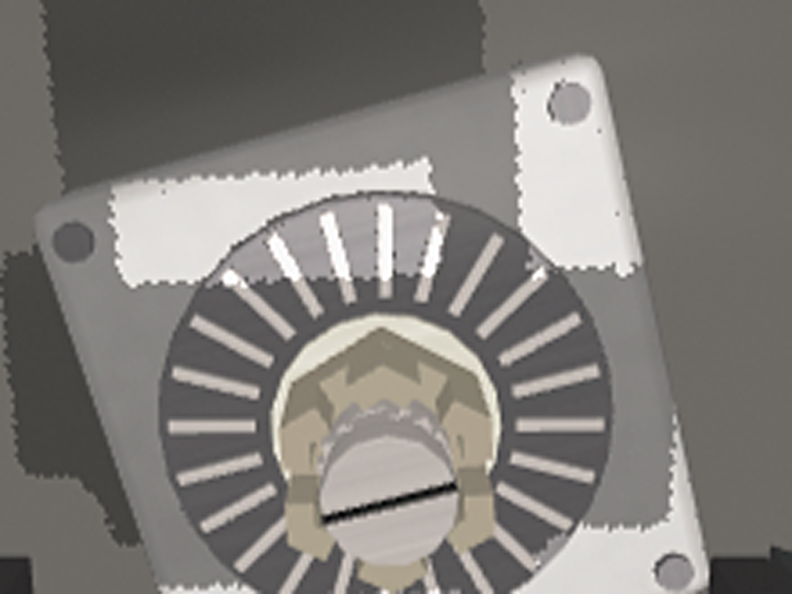

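View pics/w1.png

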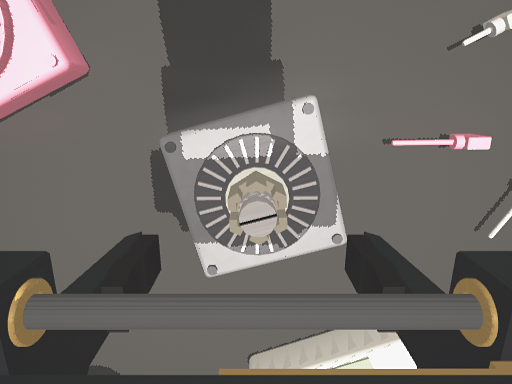

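```bash
python3 - <<'E'
from h import *
im,d,K,T=load("w1")
s=st();print(s["tcp_pos"],T[:3,3])
print(d[210:228:3,245:270:4].round(4))
zz=[ray(K,T,u,v,d=d[v,u])[2] for u in range(246,268) for v in range(210,230) if d[v,u]>0]
print("end face z",np.median(zz))
z=np.median(zz)
crop("w1",222,160,298,246,9,"w1d")
# housing corners
for u,v in((162,138),(316,96)):print(d[v-2:v+3,u-2:u+3].round(3))
# disc depth
zz=[ray(K,T,u,v,d=d[v,u])[2] for u in range(200,310) for v in range(140,180) if d[v,u]>0];print(np.percentile(zz,[10,30,50,70,90]))
E
```

```text
[ 0.50546552 -0.08872284  0.1894975 ] [ 0.44371476 -0.06155335  0.35748914]
[[0.2518 0.2497 0.2505 0.2517 0.2499 0.2509 0.2502]
 [0.2505 0.25   0.2512 0.2506 0.2513 0.2512 0.2523]
 [0.2521 0.2521 0.2522 0.253  0.2521 0.2523 0.2518]
 [0.2531 0.2541 0.2518 0.2521 0.2531 0.2534 0.2522]
 [0.2531 0.2522 0.2547 0.2534 0.2539 0.2535 0.253 ]
 [0.2548 0.2548 0.2546 0.2534 0.2548 0.2533 0.2537]]
end face z 0.11976625821975512
[[0.355 0.355 0.354 0.309 0.309]
 [0.354 0.353 0.309 0.308 0.308]
 [0.354 0.311 0.309 0.307 0.306]
 [0.308 0.307 0.306 0.307 0.308]
 [0.308 0.307 0.307 0.306 0.307]]
[[0.342 0.343 0.342 0.344 0.343]
 [0.342 0.341 0.341 0.342 0.343]
 [0.299 0.3   0.343 0.343 0.344]
 [0.297 0.299 0.343 0.344 0.344]
 [0.297 0.298 0.299 0.343 0.343]]
[0.05121122 0.06217126 0.06272762 0.06327611 0.06499552]
```

View pics/w1d.png

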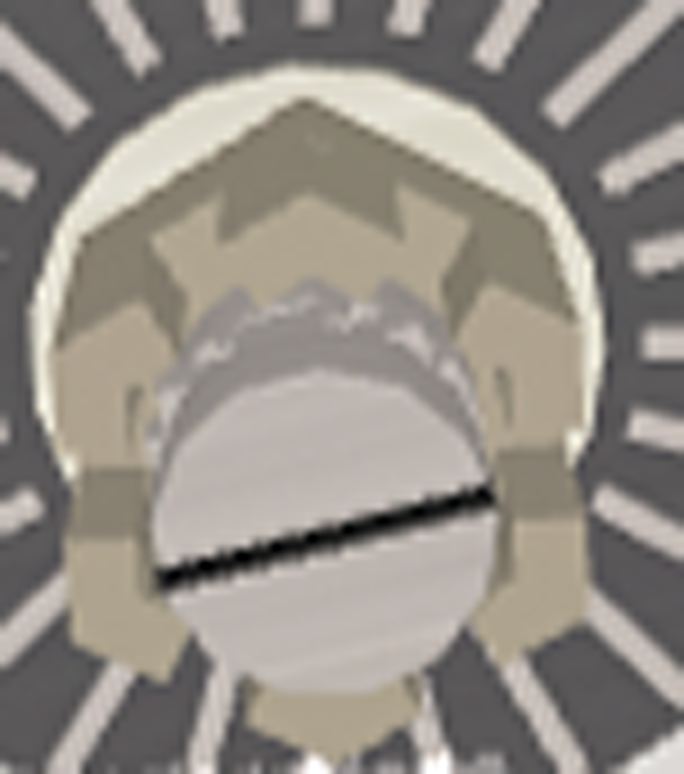

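```bash
python3 - <<'E'
from h import *
im,d,K,T=load("w1")
P=lambda u,v,z:ray(K,T,222+(u-4)/9,160+(v-4)/9,z=z)
a=P(165,578,.1193);b=P(490,494,.1193);print("groove",a,b,np.degrees(np.arctan2(*(a-b)[1::-1])),(a+b)/2)
c=[P(x,y,.1193) for x,y in((152,530),(498,520),(322,370),(322,692))];print("circle",(c[0]+c[1])/2,(c[2]+c[3])/2,np.linalg.norm(c[0]-c[1]),np.linalg.norm(c[2]-c[3]))
v=[P(x,y,.066) for x,y in((80,238),(305,98),(545,212))]
for i in range(2):
    e=v[i+1]-v[i];print("edge ang",np.degrees(np.arctan2(e[1],e[0])),np.linalg.norm(e))
l=P(110,501,.086);r=P(540,483,.086);print("slot",np.degrees(np.arctan2(*(l-r)[1::-1])),(l+r)/2,"jaw",np.degrees(yaw(st())))
w=[P(x,y,.066) for x,y in((38,340),(604,340),(320,64))];print("washer",np.linalg.norm(w[0]-w[1]),w[2])
# housing edge corners z=.05
h=[ray(K,T,u,v,z=.05) for u,v in((163,140),(313,97),(346,238),(208,277))]
for i in range(4):
    e=h[(i+1)%4]-h[i];print("h",np.degrees(np.arctan2(e[1],e[0])),np.linalg.norm(e))
print(np.mean(h,0))
E
```

```text
groove [ 0.52191464 -0.11032737  0.1193    ] [ 0.52718211 -0.08277145  0.1193    ] -100.82186375151149 [ 0.52454837 -0.09654941  0.1193    ]
circle [ 0.52358902 -0.09626138  0.1193    ] [ 0.52415593 -0.09680828  0.1193    ] 0.028814422728202373 0.02850229501431061
edge ang 96.25263782716405 0.026392008714606518
edge ang 37.98143166764124 0.026408839457385088
slot -113.66389798707219 [ 0.53177185 -0.09967227  0.086     ] jaw 63.972491165256336
washer 0.056661120117305314 [ 0.4983015  -0.08356505  0.066     ]
h 79.42706609618857 0.13925087562354738
h -9.879249126906348 0.1390902876706721
h -98.84819310228166 0.14393376849204548
h 168.25514382433403 0.14344219647995918
[ 0.5236987  -0.09536347  0.05      ]
```

```bash
python3 - <<'E'
from h import *
im,d,K,T=load("top0")
print(ray(K,T,250+293/9,145+246/9,z=.1193), [ray(K,T,250+u/9,145+v/9,z=.05) for u,v in ((286,305),)])
h=[ray(K,T,250+u/9,145+v/9,z=.05) for u,v in((130,75),(515,148),(448,535),(58,452))]; print(np.mean(h,0))
go([.5235,-.0962,.155],np.radians(66.8)); go([.5235,-.0962,.072],np.radians(66.8))
E
```

```text
[ 0.52484602 -0.09367402  0.1193    ] [array([ 0.51887378, -0.09487687,  0.05      ])]
[ 0.52050928 -0.09546142  0.05      ]
linear [3.45, 0.12, 1.95] twist [-0.049, -0.001, -0.0] rows~ 0.6
linear [11.75, 0.12, 1.97] twist [-0.049, -0.001, -0.0] rows~ 1.9
```

>>> {"fn": "move_arm", "kwargs": {"targets": [{"linear": [2.0, 0.1, 1.95], "twist": [-0.049, 0, 0], "gripper": 0}, {"linear": [5.0, 0.1, 1.95], "twist": [-0.049, 0, 0], "gripper": 0}, {"linear": [8.0, 0.1, 1.95], "twist": [-0.049, 0, 0], "gripper": 0}, {"linear": [10.5, 0.1, 1.95], "twist": [-0.049, 0, 0], "gripper": 0.1}, {"linear": [11.6, 0.1, 1.95], "twist": [-0.049, 0, 0], "gripper": 0.2}, {"linear": [11.6, 0.1, 1.95], "twist": [-0.049, 0, 0], "gripper": 0.3}], "grip_force": 40}}

```text
time_s: 2.33
tcp_pos: [0.5233, -0.0945, 0.0743]
orientation: [0.693, 0.141, 0.693, -0.141]
force: [0.4, -0.8, -0.2]
grip_width: 0.063
```

```bash
python3 -c "
from h import *
shot('wrist','w2'); s=st();print(s['tcp_pos'],s['time_s'],s['force'],s['grip_width'],np.degrees(yaw(s)))"
```

```text
[ 0.52371745 -0.09484833  0.07495493] 2.375 [0.48099378 0.73818687 0.16663462] 0.062191433780672274 66.95630082045098
```

View pics/w2.png

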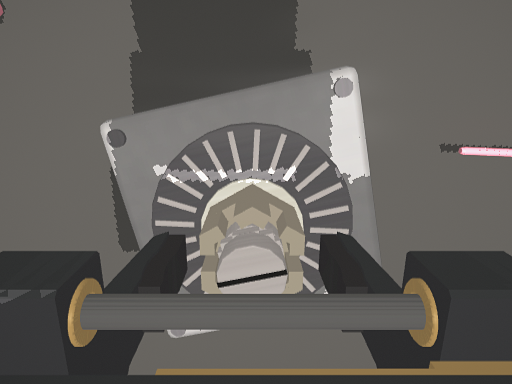

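The nut sits centred between the fingers (nut 201–303, finger inner edges 185/320). Closing.

>>> {"fn": "move_arm", "kwargs": {"targets": [{"linear": [0.2, 0, 0], "twist": [0, 0, 0], "gripper": 0.5}, {"linear": [0.2, 0, 0], "twist": [0, 0, 0], "gripper": 0.6}, {"linear": [0.2, 0, 0], "twist": [0, 0, 0], "gripper": 0.7}, {"linear": [0.2, 0, 0], "twist": [0, 0, 0], "gripper": 0.7}, {"linear": [0.2, 0, 0], "twist": [0, 0, 0], "gripper": 0.7}], "grip_force": 40}}

```text
time_s: 3.0
tcp_pos: [0.5237, -0.0951, 0.0727]
orientation: [0.693, 0.142, 0.693, -0.141]
force: [0.6, 3.3, 5.8]
grip_width: 0.0456
```

```bash
python3 -c "
from h import *
s=st();print(s['tcp_pos'],s['time_s'],s['force'],s['ft_torque'],s['grip_width'],np.degrees(yaw(s)))"
```

```text
[ 0.52373599 -0.09511798  0.0726724 ] 3.0 [0.62648215 3.32136692 5.81519137] [ 0.48369898  0.02303296 -0.02968412] 0.04564703520606724 66.91702268743208
```

>>> {"fn": "move_arm", "kwargs": {"targets": [{"linear": [0, 0, 0], "twist": [0.1, 0, 0], "gripper": 0.7}, {"linear": [0, 0, 0], "twist": [0.22, 0, 0], "gripper": 0.7}, {"linear": [0, 0, 0], "twist": [0.34, 0, 0], "gripper": 0.7}, {"linear": [0, 0, 0], "twist": [0.46, 0, 0], "gripper": 0.7}, {"linear": [0, 0, 0], "twist": [0.58, 0, 0], "gripper": 0.7}, {"linear": [0, 0, 0], "twist": [0.7, 0, 0], "gripper": 0.7}, {"linear": [0, 0, 0], "twist": [0.78, 0, 0], "gripper": 0.7}, {"linear": [0, 0, 0], "twist": [0.82, 0, 0], "gripper": 0.7}, {"linear": [0, 0, 0], "twist": [0.82, 0, 0], "gripper": 0.7}]}}

```text
time_s: 4.12
tcp_pos: [0.5237, -0.0952, 0.0727]
orientation: [0.579, 0.406, 0.579, -0.406]
force: [0.0, 2.1, 5.2]
grip_width: 0.0453
```

```bash
python3 -c "
from h import *
s=st();print(s['tcp_pos'],s['time_s'],s['force'],s['ft_torque'],s['grip_width'],np.degrees(yaw(s)))
shot('wrist','w3')
crop('w3',190,180,320,290,6,'w3c')"
```

```text
[ 0.52366862 -0.09522609  0.07271056] 4.125 [0.03629242 2.14496805 5.22882415] [ 0.31391959  0.17541206 -0.12191088] 0.045252359038736444 19.913300277101307
```

View pics/w3c.png

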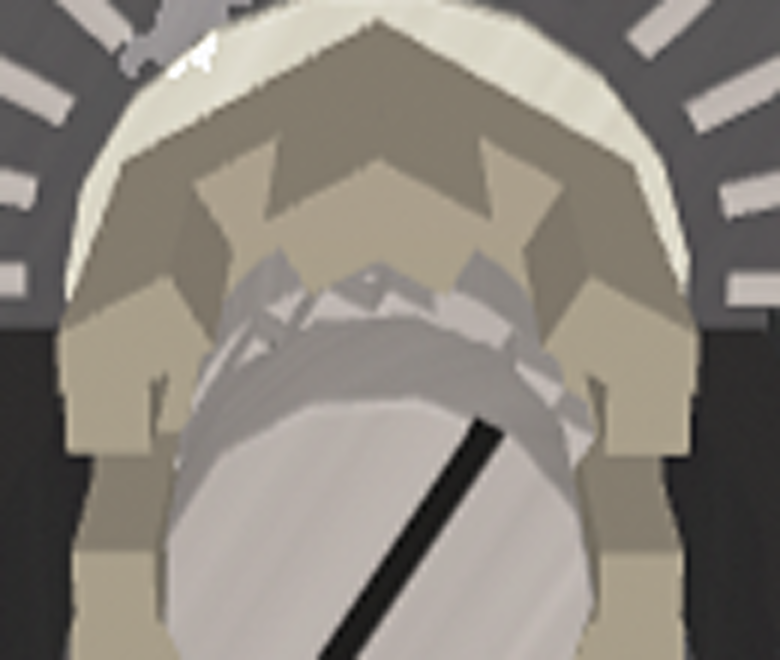

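```bash
python3 - <<'E'
from h import *
im,d,K,T=load("w3")
P=lambda u,v,z:ray(K,T,190+(u-2.5)/6,180+(v-2.5)/6,z=z)
zz=[ray(K,T,u,v,d=d[v,u])[2] for u in range(226,280) for v in range(255,285) if d[v,u]>0];z=np.median(zz);print(z,len(zz))
crop('w3',200,220,300,315,7,'w3d')
a=P(488,428,z);b=P(335,657,z);e=a-b;print("groove",np.degrees(np.arctan2(e[1],e[0])),a,b)
v=[P(x,y,.066) for x,y in((122,165),(378,22),(632,165))]
for i in range(2):
    e=v[i+1]-v[i];print("edge",np.degrees(np.arctan2(e[1],e[0]))%60,np.linalg.norm(e))
t=[P(x,y,.106) for x,y in((165,277),(195,185))]
E
```

```text
0.11963161774885744 1615
groove 79.0459487579504 [ 0.52703971 -0.08277689  0.11963162] [ 0.52329234 -0.10213833  0.11963162]
edge 49.79019240052415 0.02681677482714591
edge 49.712028884734714 0.026678044119540185
```

View pics/w3d.png

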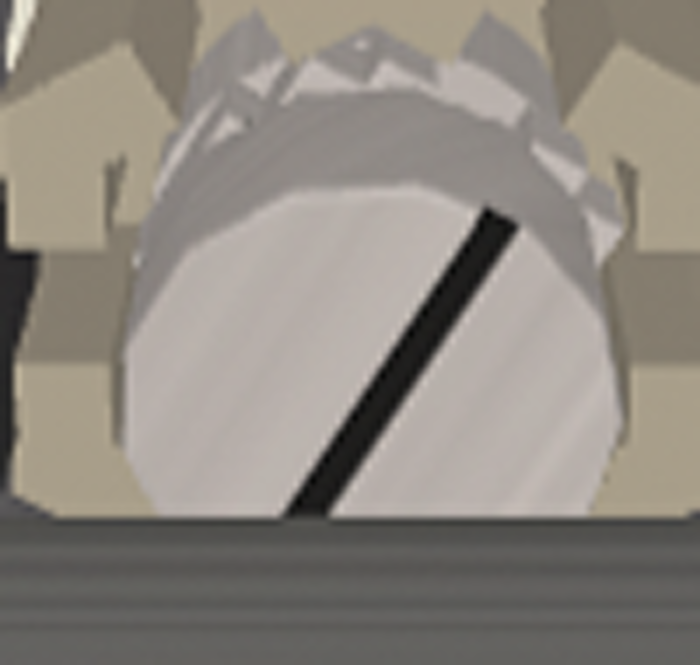

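>>> {"fn": "move_arm", "kwargs": {"targets": [{"linear": [0, 0, 0], "twist": [0.008, 0, 0], "gripper": 0.7}, {"linear": [0, 0, 0], "twist": [0.008, 0, 0], "gripper": 0.4}, {"linear": [0, 0, 0], "twist": [0.008, 0, 0], "gripper": 0.2}, {"linear": [-1, 0, 0], "twist": [0.008, 0, 0], "gripper": 0.2}, {"linear": [-5, 0, 0], "twist": [0.008, 0, 0], "gripper": 0.1}, {"linear": [-11, 0, 0], "twist": [0.008, 0, 0], "gripper": 0.1}]}}

```text
time_s: 4.92
tcp_pos: [0.5227, -0.095, 0.183]
orientation: [0.576, 0.408, 0.578, -0.408]
force: [0.9, 0.5, 1.1]
grip_width: 0.079
```

```bash
python3 - <<'E'
from h import *
s=st();print(s['tcp_pos'],s['time_s'],s['force'],s['grip_width'],np.degrees(yaw(s)))
shot('wrist','w4');crop('w4',190,130,320,250,6,'w4c')
go([.632,.167,.16],np.radians(37.6))
E
```

```text
[ 0.52271799 -0.09502563  0.18302372] 4.925 [0.9135593  0.45190827 1.14847971] 0.07896943310657907 19.475939842900875
linear [3.19, 18.76, -21.29] twist [-0.316, 0.009, -0.007] rows~ 4.6
```

View pics/w4c.png

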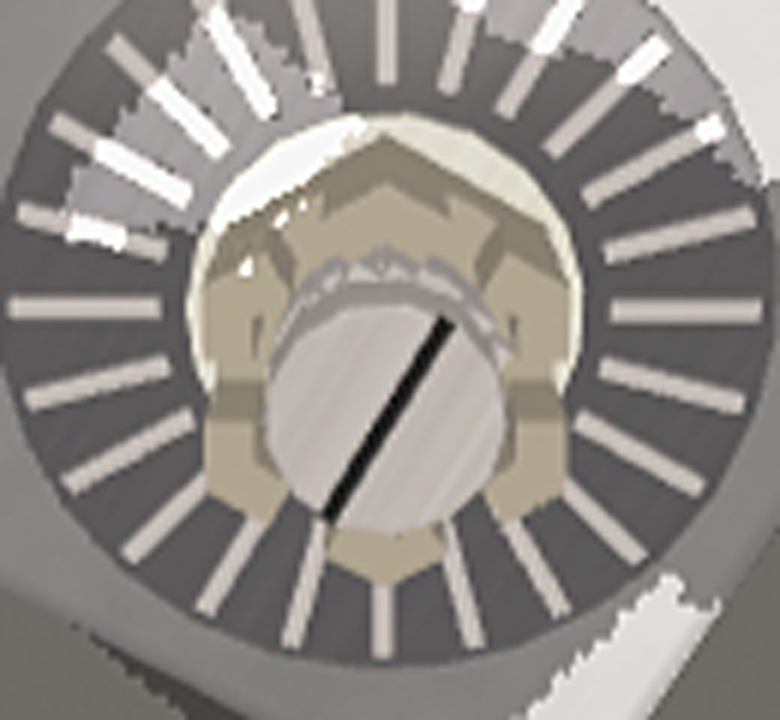

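The groove runs (447,320)–(328,518), about 59–60° from the jaw-aligned slot, so the 60° slot is in line. Now to the pin.

>>> {"fn": "move_arm", "kwargs": {"targets": [{"linear": [0, 2.5, -3], "twist": [-0.04, 0, 0], "gripper": 0.1}, {"linear": [0, 6.2, -7], "twist": [-0.1, 0, 0], "gripper": 0.2}, {"linear": [0, 10, -11.3], "twist": [-0.2, 0, 0], "gripper": 0.3}, {"linear": [1, 13.5, -15.3], "twist": [-0.25, 0, 0], "gripper": 0.4}, {"linear": [2, 16.5, -19], "twist": [-0.3, 0, 0], "gripper": 0.5}, {"linear": [3, 18.7, -21.3], "twist": [-0.316, 0, 0], "gripper": 0.5}, {"linear": [3.2, 18.7, -21.3], "twist": [-0.316, 0, 0], "gripper": 0.5}, {"linear": [3.2, 18.7, -21.3], "twist": [-0.316, 0, 0], "gripper": 0.5}]}}

```text
time_s: 5.98
tcp_pos: [0.6286, 0.1671, 0.1505]
orientation: [0.634, 0.312, 0.634, -0.313]
force: [0.1, -1.1, -0.5]
grip_width: 0.044
```

```bash
python3 - <<'E'
from h import *
s=st();print(s['tcp_pos'],s['time_s'],s['force'],s['grip_width'],np.degrees(yaw(s)))
shot('wrist','w5');crop('w5',170,50,340,240,4,'w5c')
E
```

```text
[0.62861154 0.16710102 0.15052842] 5.975 [ 0.10355984 -1.09688188 -0.45916999] 0.04399082859780796 37.5477071486796
```

View pics/w5.png

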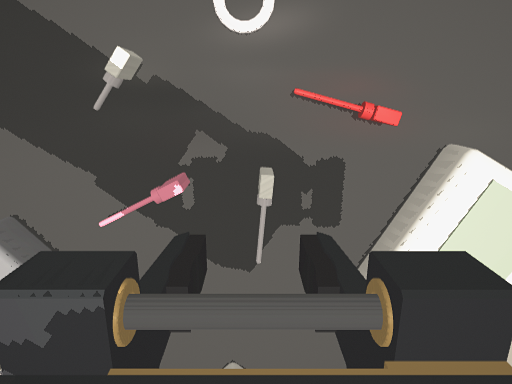

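View pics/w5c.png

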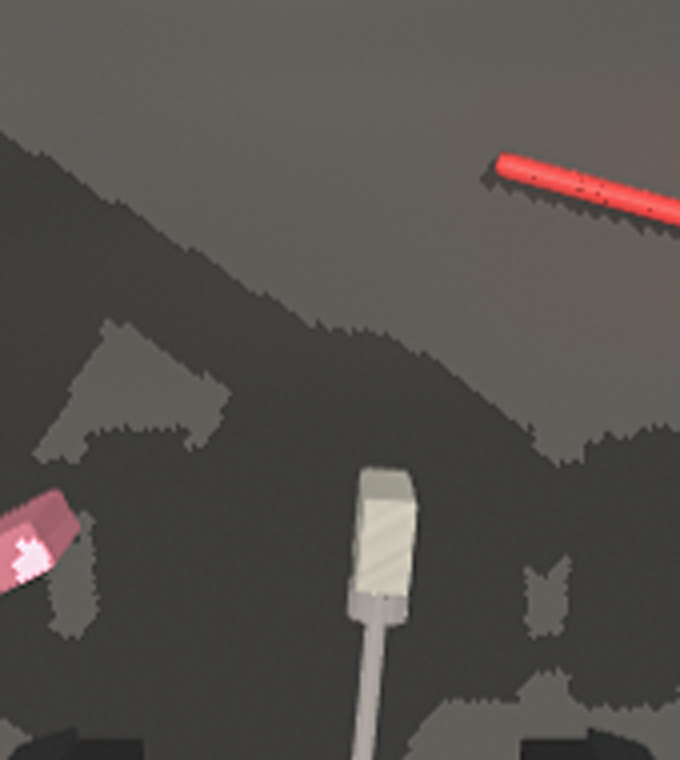

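```bash
python3 - <<'E'
from h import *
im,d,K,T=load("w5"); s=st(); print(s["q"],s["tcp_pos"],T[:3,3])
P=lambda u,v,z:ray(K,T,170+(u-1.5)/4,50+(v-1.5)/4,z=z)
c=[P(x,y,.037) for x,y in((360,500),(416,502),(409,597),(357,592))]
for i in range(4):
    e=c[(i+1)%4]-c[i];print(np.degrees(np.arctan2(e[1],e[0])),np.linalg.norm(e))
print("block",np.mean(c,0)); t=ray(K,T,259,262,z=.022); b=np.mean(c,0); e=t-b; print("tip",t,np.hypot(e[0],e[1]),np.degrees(np.arctan2(e[1],e[0])))
u,v=259,225; a=ray(K,T,170+375/4,50+640/4,z=.022);e=t-a;print("rod ang",np.degrees(np.arctan2(e[1],e[0])))
E
```

```text
[ 7.97777065e-02  6.42611766e-01  1.16808578e+00 -2.66578624e-04
  1.33039789e+00 -5.75004898e-01] [0.6287128  0.16686503 0.15084835] [0.58638835 0.22127516 0.31860867]
35.39013903939002 0.011974357019501145
-55.63796358164722 0.0212377646425896
-148.2478836616837 0.01139637972612698
126.00431896236725 0.020512391769650314
block [0.64118109 0.16944962 0.037     ]
tip [0.68537541 0.10310244 0.022     ] 0.07971879840337767 -56.33213977981836
rod ang -56.931893461624554
```

```bash
python3 - <<'E'
from h import *
go([.6413,.169,.15],np.radians(-56))
E
```

```text
linear [0.09, 1.13, 0.6] twist [1.632, 0.0, -0.001] rows~ 8.7
```

>>> {"fn": "move_arm", "kwargs": {"targets": [{"linear": [0, 0.5, 0.3], "twist": [0.18, 0, 0], "gripper": 0.5}, {"linear": [0, 1.1, 0.6], "twist": [0.36, 0, 0], "gripper": 0.5}, {"linear": [0, 1.1, 0.6], "twist": [0.54, 0, 0], "gripper": 0.5}, {"linear": [0, 1.1, 0.6], "twist": [0.72, 0, 0], "gripper": 0.5}, {"linear": [0, 1.1, 0.6], "twist": [0.9, 0, 0], "gripper": 0.5}, {"linear": [0, 1.1, 0.6], "twist": [1.08, 0, 0], "gripper": 0.5}, {"linear": [0, 1.1, 0.6], "twist": [1.26, 0, 0], "gripper": 0.5}, {"linear": [0, 1.1, 0.6], "twist": [1.44, 0, 0], "gripper": 0.5}, {"linear": [0, 1.1, 0.6], "twist": [1.62, 0, 0], "gripper": 0.5}]}}

```text
time_s: 7.15
tcp_pos: [0.6412, 0.1686, 0.1511]
orientation: [0.209, 0.676, 0.209, -0.675]
force: [0.2, -0.6, 0.1]
grip_width: 0.0441
```

```bash
python3 - <<'E'
from h import *
s=st();print(s["q"],s["tcp_pos"],np.degrees(yaw(s)));go([.6413,.169,.15],np.radians(-146.2))
E
```

```text
[ 8.08278518e-02  6.71101857e-01  1.11861750e+00 -1.28333848e-04
  1.35090520e+00  1.05247688e+00] [0.64121464 0.16858824 0.15114735] -55.66980143706079
linear [0.11, -0.03, -0.03] twist [1.58, -0.001, 0.0] rows~ 8.5
```

>>> {"fn": "move_arm", "kwargs": {"targets": [{"linear": [0, 0, 0], "twist": [0.18, 0, 0], "gripper": 0.5}, {"linear": [0, 0, 0], "twist": [0.36, 0, 0], "gripper": 0.5}, {"linear": [1, 0, 0], "twist": [0.54, 0, 0], "gripper": 0.5}, {"linear": [2, 0, 0], "twist": [0.72, 0, 0], "gripper": 0.5}, {"linear": [3, 0, 0], "twist": [0.9, 0, 0], "gripper": 0.5}, {"linear": [4, 0, 0], "twist": [1.08, 0, 0], "gripper": 0.5}, {"linear": [5, 0, 0], "twist": [1.26, 0, 0], "gripper": 0.5}, {"linear": [6, 0, 0], "twist": [1.44, 0, 0], "gripper": 0.5}, {"linear": [7, 0, 0], "twist": [1.58, 0, 0], "gripper": 0.5}, {"linear": [7, 0, 0], "twist": [1.58, 0, 0], "gripper": 0.5}]}}

```text
time_s: 8.4
tcp_pos: [0.6409, 0.1688, 0.0803]
orientation: [0.331, -0.625, 0.331, 0.625]
force: [0.3, 0.3, -0.7]
grip_width: 0.044
```

```bash
python3 - <<'E'
from h import *
s=st();print(s["q"],s["tcp_pos"],np.degrees(yaw(s)),s["time_s"])
shot('wrist','w6');crop('w6',150,60,350,260,3,'w6c')
E
```

```text
[ 8.11424737e-02  7.35704241e-01  1.19606989e+00 -1.12219821e-04
  1.21042743e+00  2.62533952e+00] [0.64092226 0.16877598 0.08032899] -145.76948030054723 8.4
```

View pics/w6c.png

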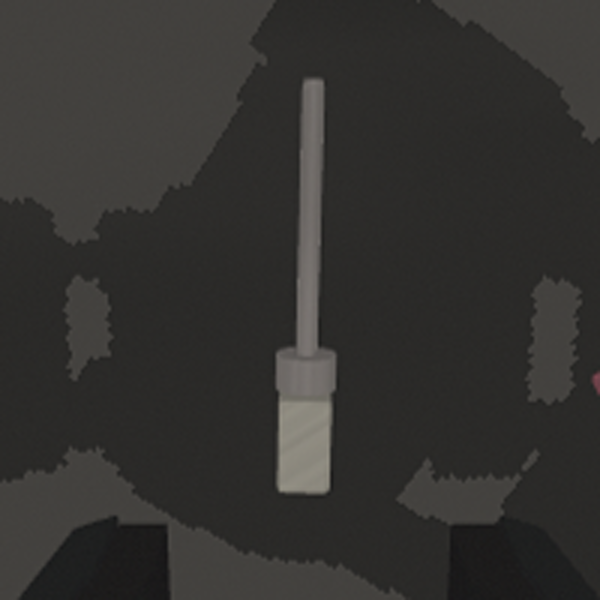

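```bash
python3 - <<'E'
from h import *
im,d,K,T=load("w6"); s=st()
P=lambda u,v,z:ray(K,T,150+(u-1)/3,60+(v-1)/3,z=z)
b=np.mean([P(x,y,.037) for x,y in((279,400),(331,400),(328,492),(277,492))],0)
t=P(313,79,.022);a=P(307,350,.022);e=t-a
print(b,t,np.hypot(*(t-b)[:2]),np.degrees(np.arctan2(e[1],e[0])))
ang=np.arctan2(e[1],e[0]); print(t-.079*np.array([np.cos(ang),np.sin(ang),0]))
zz=[ray(K,T,u,v,d=d[v,u])[2] for u in range(245,258) for v in range(196,220)];print("block top",np.median(zz))
E
```

```text
[0.64257007 0.1679319  0.037     ] [0.68447837 0.10265064 0.022     ] 0.07757543425620908 -57.080275963183794
[0.64154475 0.16896584 0.022     ]
block top 0.034596393941108416
```

```bash
python3 - <<'E'
from h import *
go([.6418,.1686,.006],np.radians(-146.6))
E
```

```text
linear [7.49, -0.02, -0.06] twist [0.016, -0.0, 0.0] rows~ 1.2
```

>>> {"fn": "move_arm", "kwargs": {"targets": [{"linear": [3, 0, -0.06], "twist": [0.015, 0, 0], "gripper": 0.5}, {"linear": [6, 0, -0.06], "twist": [0.015, 0, 0], "gripper": 0.5}, {"linear": [7.2, 0, -0.06], "twist": [0.015, 0, 0], "gripper": 0.5}, {"linear": [7.5, 0, -0.06], "twist": [0.015, 0, 0], "gripper": 0.5}, {"linear": [7.5, 0, -0.06], "twist": [0.015, 0, 0], "gripper": 0.6}, {"linear": [7.5, 0, -0.06], "twist": [0.015, 0, 0], "gripper": 0.8}, {"linear": [7.5, 0, -0.06], "twist": [0.015, 0, 0], "gripper": 1}, {"linear": [7.5, 0, -0.06], "twist": [0.015, 0, 0], "gripper": 1}, {"linear": [7.5, 0, -0.06], "twist": [0.015, 0, 0], "gripper": 1}], "grip_force": 20}}

```text
time_s: 9.57
tcp_pos: [0.6417, 0.1694, 0.0057]
orientation: [-0.335, 0.623, -0.335, -0.622]
force: [-0.2, -0.6, 1.9]
grip_width: 0.0115
```

```bash
python3 - <<'E'
from h import *
s=st();print(s["tcp_pos"],np.degrees(yaw(s)),s["time_s"],s["force"],s["grip_width"])
E
```

```text
[0.64166572 0.16943914 0.00565666] -146.615841214986 9.575 [-0.19521232 -0.58762259  1.93938307] 0.011520607102591965
```

```bash
python3 - <<'E'
from h import *
go([.60,.05,.17],np.radians(-80))
go([.5237,-.0952,.15],np.radians(-10.8))
E
```

```text
linear [-16.44, 10.04, -7.69] twist [-1.163, -0.001, 0.0] rows~ 6.2
linear [-14.44, 24.4, -15.61] twist [-2.37, -0.001, -0.0] rows~ 12.7
```

>>> {"fn": "move_arm", "kwargs": {"targets": [{"linear": [-3, 0, 0], "twist": [0, 0, 0], "gripper": 1}, {"linear": [-7, 1, -0.8], "twist": [-0.05, 0, 0], "gripper": 1}, {"linear": [-12, 3, -2.3], "twist": [-0.2, 0, 0], "gripper": 1}, {"linear": [-16, 5.5, -4.2], "twist": [-0.38, 0, 0], "gripper": 1}, {"linear": [-16.4, 7.5, -5.8], "twist": [-0.56, 0, 0], "gripper": 1}, {"linear": [-16.4, 9, -7], "twist": [-0.74, 0, 0], "gripper": 1}, {"linear": [-16.4, 10, -7.7], "twist": [-0.92, 0, 0], "gripper": 1}, {"linear": [-16.4, 10, -7.7], "twist": [-1.1, 0, 0], "gripper": 1}, {"linear": [-16.4, 10, -7.7], "twist": [-1.16, 0, 0], "gripper": 1}], "grip_force": 30}}

```text
time_s: 10.7
tcp_pos: [0.6001, 0.0499, 0.1691]
orientation: [-0.062, -0.704, -0.062, 0.705]
force: [0.1, -0.3, -2.5]
grip_width: 0.0114
```

```bash
python3 - <<'E'
from h import *
s=st();print(s["tcp_pos"],np.degrees(yaw(s)),s["time_s"],s["force"],s["grip_width"],s["q"])
go([.5237,-.0952,.15],np.radians(-10.8))
shot("wrist","w7")
E
```

```text
[0.6001302  0.04991821 0.16905268] -79.9846975899959 10.7 [ 0.10223598 -0.30554894 -2.50767286] 0.011445109339558794 [-1.11367779e-01  5.20510409e-01  1.32011158e+00  2.33458375e-05
  1.30146012e+00  1.28462229e+00]
linear [1.91, 12.96, 10.05] twist [-1.208, 0.0, 0.0] rows~ 6.5
```

View pics/w7.png

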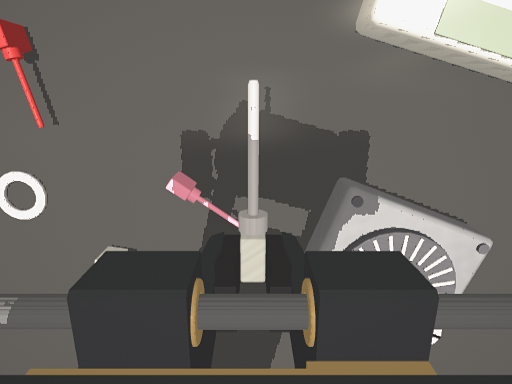

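```bash
python3 - <<'E'
from h import *
crop('w7',200,70,310,290,3.4,'w7c')
E
```

```text
(no output)
```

View pics/w7c.png

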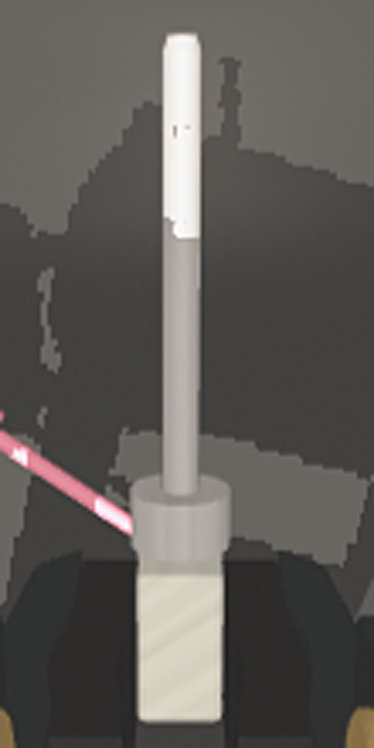

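>>> {"fn": "move_arm", "kwargs": {"targets": [{"linear": [0, 2.5, 2], "twist": [-0.18, 0, 0], "gripper": 1}, {"linear": [0, 5, 4], "twist": [-0.36, 0, 0], "gripper": 1}, {"linear": [0, 7.5, 6], "twist": [-0.54, 0, 0], "gripper": 1}, {"linear": [0, 10, 8], "twist": [-0.72, 0, 0], "gripper": 1}, {"linear": [0, 12, 9.3], "twist": [-0.9, 0, 0], "gripper": 1}, {"linear": [0.8, 12.96, 10.05], "twist": [-1.08, 0, 0], "gripper": 1}, {"linear": [1.9, 12.96, 10.05], "twist": [-1.2, 0, 0], "gripper": 1}, {"linear": [1.9, 12.96, 10.05], "twist": [-1.208, 0, 0], "gripper": 1}, {"linear": [1.9, 12.96, 10.05], "twist": [-1.208, 0, 0], "gripper": 1}]}}

```text
time_s: 11.88
tcp_pos: [0.5236, -0.0947, 0.1506]
orientation: [0.45, 0.546, 0.449, -0.546]
force: [-0.1, 0.9, 0.1]
grip_width: 0.0114
```

```bash
python3 - <<'E'
from h import *
im,d,K,T=load("w7"); s=st()
zr=.16905+.0163
P=lambda u,v,z:ray(K,T,200+(u-1.2)/3.4,70+(v-1.2)/3.4,z=z)
t=P(182,38,zr);a=P(181,470,zr);e=t-a;print("len",np.linalg.norm(e),"rel ang to -toolz", np.degrees(np.arctan2(e[1],e[0]))-(-80+90))
print(s["tcp_pos"],np.degrees(yaw(s)),s["time_s"],s["force"],s["grip_width"])
E
```

```text
len 0.057129693378444354 rel ang to -toolz -0.14343020923585748
[ 0.52362894 -0.09472252  0.15059672] -11.078061228431647 11.875 [-0.11149445  0.8809913   0.08268393] 0.011356478593541509
```

>>> {"fn": "move_arm", "kwargs": {"targets": [{"linear": [1.2, 0, 0], "twist": [0, 0, 0], "gripper": 1}, {"linear": [2.0, 0, 0], "twist": [0, 0, 0], "gripper": 1}, {"linear": [2.25, 0, 0], "twist": [0, 0, 0], "gripper": 1}, {"linear": [2.3, 0, 0], "twist": [0, 0, 0], "gripper": 1}]}}

```text
time_s: 12.38
tcp_pos: [0.5234, -0.0948, 0.1271]
orientation: [-0.45, -0.545, -0.45, 0.545]
force: [-0.0, -0.1, -0.5]
grip_width: 0.0115
```

>>> {"fn": "move_arm", "kwargs": {"targets": [{"linear": [0.1, 0, 0], "twist": [0, 0, 0], "gripper": 1}, {"linear": [0.1, 0, 0], "twist": [0, 0, 0], "gripper": 1}]}}

```text
time_s: 12.62
tcp_pos: [0.5235, -0.0948, 0.1264]
orientation: [0.45, 0.545, 0.45, -0.545]
force: [1.4, 0.5, -1.1]
grip_width: 0.0113
```

>>> {"fn": "move_arm", "kwargs": {"targets": [{"linear": [0.08, 0, 0], "twist": [0, 0, 0], "gripper": 1}, {"linear": [0.08, 0, 0], "twist": [0, 0, 0], "gripper": 1}]}}

```text
time_s: 12.88
tcp_pos: [0.5234, -0.0948, 0.1254]
orientation: [-0.45, -0.545, -0.45, 0.545]
force: [-0.1, 0.8, -0.7]
grip_width: 0.0114
```

>>> {"fn": "move_arm", "kwargs": {"targets": [{"linear": [0.08, 0, 0], "twist": [0, 0, 0], "gripper": 1}, {"linear": [0.08, 0, 0], "twist": [0, 0, 0], "gripper": 1}]}}

```text
time_s: 13.12
tcp_pos: [0.5235, -0.0948, 0.1247]
orientation: [0.45, 0.545, 0.45, -0.545]
force: [0.3, -0.9, 0.2]
grip_width: 0.0113
```

>>> {"fn": "move_arm", "kwargs": {"targets": [{"linear": [0.08, 0, 0], "twist": [0, 0, 0], "gripper": 1}, {"linear": [0.08, 0, 0], "twist": [0, 0, 0], "gripper": 1}]}}

```text
time_s: 13.38
tcp_pos: [0.5237, -0.0949, 0.1247]
orientation: [0.45, 0.546, 0.45, -0.545]
force: [-1.8, -0.1, 6.6]
grip_width: 0.0113
```

>>> {"fn": "move_arm", "kwargs": {"targets": [{"linear": [0.06, 0, 0], "twist": [0, 0, 0], "gripper": 1}, {"linear": [0.06, 0, 0], "twist": [0, 0, 0], "gripper": 1}]}}

```text
time_s: 13.62
tcp_pos: [0.5238, -0.0949, 0.1246]
orientation: [0.451, 0.546, 0.45, -0.545]
force: [-3.2, 0.6, 12.7]
grip_width: 0.0112
```

>>> {"fn": "move_arm", "kwargs": {"targets": [{"linear": [-0.6, 0, 0], "twist": [0, 0, 0], "gripper": 1}, {"linear": [-1.2, 0, 3], "twist": [0, 0, 0], "gripper": 1}, {"linear": [-1.2, 0, 7], "twist": [0, 0, 0], "gripper": 1}, {"linear": [-1.0, 0, 11], "twist": [0, 0, 0], "gripper": 1}, {"linear": [1.0, 0, 11.7], "twist": [0, 0, 0], "gripper": 1}, {"linear": [3.4, 0, 11.7], "twist": [0, 0, 0], "gripper": 1}, {"linear": [3.87, 0, 11.7], "twist": [0, 0, 0], "gripper": 1}, {"linear": [3.87, 0, 11.7], "twist": [0, 0, 0], "gripper": 1}]}}

```text
time_s: 14.62
tcp_pos: [0.5014, -0.2096, 0.0849]
orientation: [0.45, 0.545, 0.45, -0.545]
force: [-1.0, 0.1, 0.1]
grip_width: 0.0112
```

```bash
python3 - <<'E'
from h import *
s=st();print(s["tcp_pos"],np.degrees(yaw(s)),s["time_s"],s["force"],s["grip_width"])
shot("wrist","w8"); shot("scene","s8"); crop("w8",180,0,330,250,3,"w8c");crop("s8",140,150,300,290,4.5,"s8c")
E
```

```text
[ 0.50142759 -0.20962622  0.0849321 ] -10.929053961823827 14.625 [-0.9723457   0.13244266  0.06479096] 0.011191613307320597
```

View pics/w8c.png

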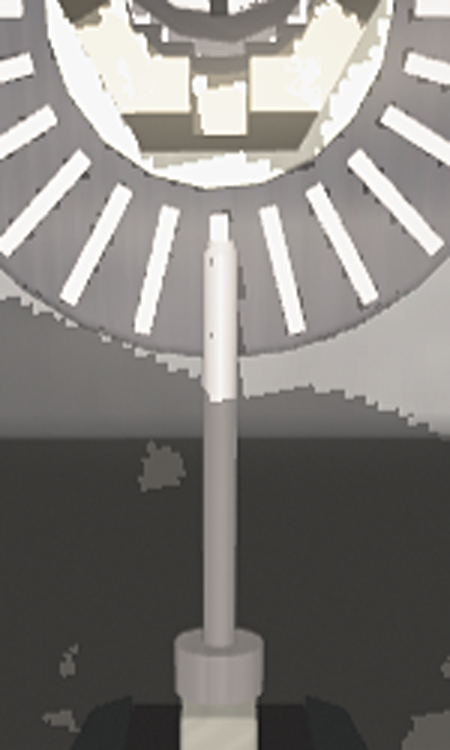

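View pics/s8c.png

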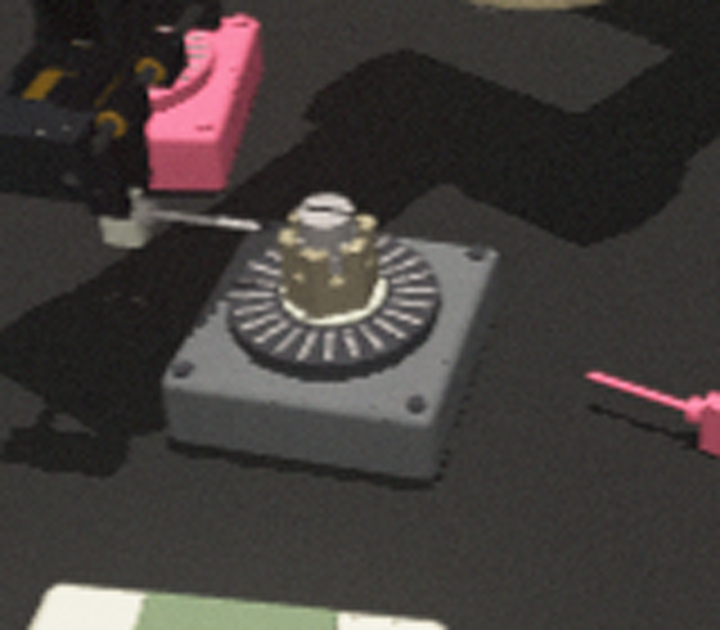

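Slot centre (191–249 in the crop) and rod centre (203–237) both lie at crop x≈220, so the lateral alignment is good. Advancing.

>>> {"fn": "move_arm", "kwargs": {"targets": [{"linear": [0.02, 0, -0.8], "twist": [0, 0, 0], "gripper": 1}, {"linear": [0.02, 0, -1.6], "twist": [0, 0, 0], "gripper": 1}, {"linear": [0.02, 0, -2.0], "twist": [0, 0, 0], "gripper": 1}, {"linear": [0.02, 0, -2.2], "twist": [0, 0, 0], "gripper": 1}, {"linear": [0.02, 0, -2.3], "twist": [0, 0, 0], "gripper": 1}]}}

```text
time_s: 15.35
tcp_pos: [0.5057, -0.187, 0.0843]
orientation: [0.45, 0.545, 0.45, -0.545]
force: [0.8, 0.1, -0.8]
grip_width: 0.0114
```

>>> {"fn": "move_arm", "kwargs": {"targets": [{"linear": [0, 0, -0.1], "twist": [0, 0, 0], "gripper": 1}, {"linear": [0, 0, -0.15], "twist": [0, 0, 0], "gripper": 1}]}}

```text
time_s: 15.6
tcp_pos: [0.5059, -0.1857, 0.0843]
orientation: [-0.45, -0.545, -0.45, 0.545]
force: [0.3, 0.2, -2.0]
grip_width: 0.0116
```

>>> {"fn": "move_arm", "kwargs": {"targets": [{"linear": [0, 0, -0.1], "twist": [0, 0, 0], "gripper": 1}, {"linear": [0, 0, -0.2], "twist": [0, 0, 0], "gripper": 1}, {"linear": [0, 0, -0.25], "twist": [0, 0, 0], "gripper": 1}]}}

```text
time_s: 15.98
tcp_pos: [0.5064, -0.1831, 0.0843]
orientation: [-0.45, -0.545, -0.45, 0.545]
force: [0.4, -0.3, -0.9]
grip_width: 0.0114
```

>>> {"fn": "move_arm", "kwargs": {"targets": [{"linear": [0, 0, -0.1], "twist": [0, 0, 0], "gripper": 1}, {"linear": [0, 0, -0.2], "twist": [0, 0, 0], "gripper": 1}, {"linear": [0, 0, -0.3], "twist": [0, 0, 0], "gripper": 1}]}}

```text
time_s: 16.35
tcp_pos: [0.507, -0.1801, 0.0843]
orientation: [-0.45, -0.545, -0.45, 0.545]
force: [-0.0, -0.1, -0.2]
grip_width: 0.0115
```

>>> {"fn": "move_arm", "kwargs": {"targets": [{"linear": [0, 0, -0.3], "twist": [0, 0, 0], "gripper": 1}, {"linear": [0, 0, -0.6], "twist": [0, 0, 0], "gripper": 1}, {"linear": [0, 0, -0.9], "twist": [0, 0, 0], "gripper": 1}, {"linear": [0, 0, -1.2], "twist": [0, 0, 0], "gripper": 1}]}}

```text
time_s: 16.85
tcp_pos: [0.5093, -0.1682, 0.0843]
orientation: [0.45, 0.545, 0.45, -0.545]
force: [-0.4, 0.2, -0.9]
grip_width: 0.0115
```

>>> {"fn": "move_arm", "kwargs": {"targets": [{"linear": [0, 0, -0.3], "twist": [0, 0, 0], "gripper": 1}, {"linear": [0, 0, -0.6], "twist": [0, 0, 0], "gripper": 1}, {"linear": [0, 0, -0.9], "twist": [0, 0, 0], "gripper": 1}, {"linear": [0, 0, -1.2], "twist": [0, 0, 0], "gripper": 1}]}}

```text
time_s: 17.35
tcp_pos: [0.5115, -0.1564, 0.0843]
orientation: [0.45, 0.545, 0.45, -0.545]
force: [-0.1, -0.8, -1.5]
grip_width: 0.0115
```

>>> {"fn": "move_arm", "kwargs": {"targets": [{"linear": [0, 0, -0.4], "twist": [0, 0, 0], "gripper": 1}, {"linear": [0, 0, -0.8], "twist": [0, 0, 0], "gripper": 1}, {"linear": [0, 0, -1.2], "twist": [0, 0, 0], "gripper": 1}, {"linear": [0, 0, -1.5], "twist": [0, 0, 0], "gripper": 1}]}}

```text
time_s: 17.85
tcp_pos: [0.5144, -0.1416, 0.0843]
orientation: [-0.45, -0.545, -0.45, 0.545]
force: [-0.1, 0.0, -1.4]
grip_width: 0.0113
```

>>> {"fn": "move_arm", "kwargs": {"targets": [{"linear": [0, 0, -0.1], "twist": [0, 0, 0], "gripper": 1}, {"linear": [0, 0, -0.2], "twist": [0, 0, 0], "gripper": 1}, {"linear": [0, 0, -0.25], "twist": [0, 0, 0], "gripper": 1}]}}

```text
time_s: 18.23
tcp_pos: [0.5148, -0.1395, 0.0843]
orientation: [-0.45, -0.545, -0.45, 0.545]
force: [-0.0, 1.2, -0.9]
grip_width: 0.0117
```

Distance is about 45 mm now, with contact expected near 42. Creeping.

>>> {"fn": "move_arm", "kwargs": {"targets": [{"linear": [0, 0, -0.08], "twist": [0, 0, 0], "gripper": 1}, {"linear": [0, 0, -0.15], "twist": [0, 0, 0], "gripper": 1}]}}

```text
time_s: 18.48
tcp_pos: [0.5151, -0.138, 0.0843]
orientation: [-0.45, -0.545, -0.45, 0.545]
force: [-0.7, 0.3, -0.2]
grip_width: 0.0113
```

>>> {"fn": "move_arm", "kwargs": {"targets": [{"linear": [0, 0, -0.08], "twist": [0, 0, 0], "gripper": 1}, {"linear": [0, 0, -0.08], "twist": [0, 0, 0], "gripper": 1}]}}

```text
time_s: 18.73
tcp_pos: [0.5152, -0.1372, 0.0843]
orientation: [-0.45, -0.545, -0.45, 0.545]
force: [-0.2, 0.1, -1.3]
grip_width: 0.0115
```

>>> {"fn": "move_arm", "kwargs": {"targets": [{"linear": [0, 0, -0.08], "twist": [0, 0, 0], "gripper": 1}, {"linear": [0, 0, -0.08], "twist": [0, 0, 0], "gripper": 1}]}}

```text
time_s: 18.98
tcp_pos: [0.5154, -0.1364, 0.0843]
orientation: [-0.45, -0.545, -0.45, 0.545]
force: [0.0, 0.5, -0.9]
grip_width: 0.0117
```

>>> {"fn": "move_arm", "kwargs": {"targets": [{"linear": [0, 0, -0.08], "twist": [0, 0, 0], "gripper": 1}, {"linear": [0, 0, -0.08], "twist": [0, 0, 0], "gripper": 1}]}}

```text
time_s: 19.23
tcp_pos: [0.5156, -0.1356, 0.0843]
orientation: [-0.45, -0.545, -0.45, 0.545]
force: [0.0, 0.2, -0.2]
grip_width: 0.0113
```

>>> {"fn": "move_arm", "kwargs": {"targets": [{"linear": [0, 0, -0.08], "twist": [0, 0, 0], "gripper": 1}, {"linear": [0, 0, -0.08], "twist": [0, 0, 0], "gripper": 1}]}}

```text
time_s: 19.48
tcp_pos: [0.5157, -0.1349, 0.0843]
orientation: [-0.45, -0.545, -0.45, 0.545]
force: [0.1, -0.5, -0.5]
grip_width: 0.0112
```

>>> {"fn": "move_arm", "kwargs": {"targets": [{"linear": [0, 0, -0.08], "twist": [0, 0, 0], "gripper": 1}, {"linear": [0, 0, -0.08], "twist": [0, 0, 0], "gripper": 1}]}}

```text
time_s: 19.73
tcp_pos: [0.5158, -0.1347, 0.0844]
orientation: [-0.45, -0.545, -0.45, 0.546]
force: [-2.1, -5.4, -0.9]
grip_width: 0.0115
```

>>> {"fn": "move_arm", "kwargs": {"targets": [{"linear": [0, 0, -0.08], "twist": [0, 0, 0], "gripper": 1}, {"linear": [0, 0, -0.08], "twist": [0, 0, 0], "gripper": 1}]}}

```text
time_s: 19.98
tcp_pos: [0.5159, -0.1346, 0.0845]
orientation: [-0.451, -0.545, -0.449, 0.546]
force: [-3.2, -8.1, -1.1]
grip_width: 0.0114
```

```bash
python3 - <<'E'
from h import *
s=st();print(s["tcp_pos"],np.degrees(yaw(s)),s["time_s"],s["force"],s["grip_width"])
shot("wrist","w9"); crop("w9",180,60,330,260,3.7,"w9c")
E
```

```text
[ 0.51588109 -0.13457427  0.08453744] -10.932576975820112 19.975 [-3.22458388 -8.12628678 -1.05419772] 0.011375718004737316
```

View pics/w9c.png

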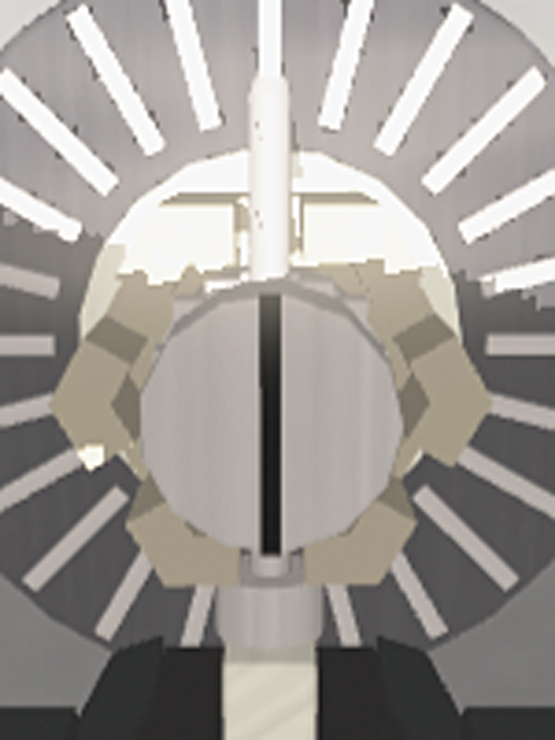

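The rod emerges beyond the nut at (270,80), the groove is parallel to it, and the shoulder sits against the near flat at about 8.7 N. I'll relax the push, release slowly and lift.

>>> {"fn": "move_arm", "kwargs": {"targets": [{"linear": [0, 0, 0.06], "twist": [0, 0, 0], "gripper": 1}, {"linear": [0, 0, 0.06], "twist": [0, 0, 0], "gripper": 0.85}, {"linear": [0, 0, 0.06], "twist": [0, 0, 0], "gripper": 0.75}, {"linear": [0, 0, 0.06], "twist": [0, 0, 0], "gripper": 0.65}, {"linear": [0, 0, 0.06], "twist": [0, 0, 0], "gripper": 0.65}], "grip_force": 10}}

```text
time_s: 20.65
tcp_pos: [0.5159, -0.1337, 0.0843]
orientation: [0.45, 0.545, 0.45, -0.545]
force: [-0.5, -0.3, 0.3]
grip_width: 0.0308
```

```bash
python3 - <<'E'
from h import *
s=st();print(s["tcp_pos"],np.degrees(yaw(s)),s["time_s"],s["force"],s["grip_width"])
shot("wrist","w10"); crop("w10",180,60,330,260,3.7,"w10c")
E
```

```text
[ 0.51590259 -0.13371209  0.08434691] -10.937155337627992 20.65 [-0.48274806 -0.29129343  0.28304052] 0.030765295513805614
```

View pics/w10c.png

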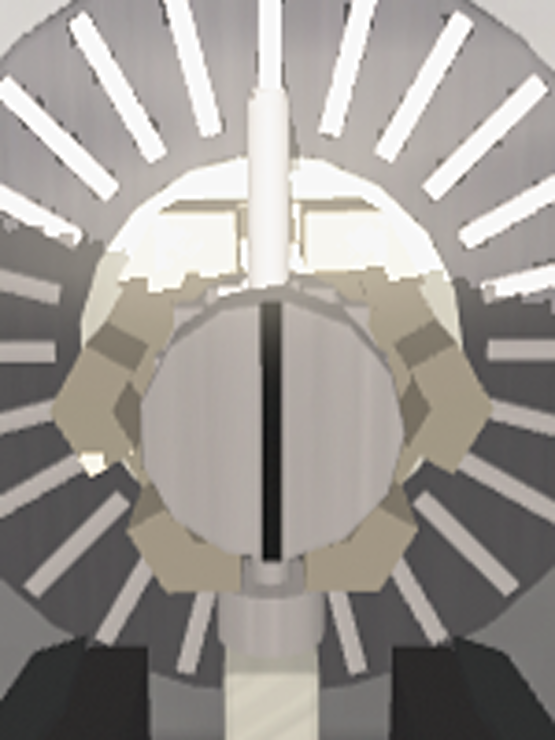

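>>> {"fn": "move_arm", "kwargs": {"targets": [{"linear": [-0.5, 0, 0], "twist": [0, 0, 0], "gripper": 0.65}, {"linear": [-2, 0, 0], "twist": [0, 0, 0], "gripper": 0.6}, {"linear": [-4.5, 0, 0.5], "twist": [0, 0, 0], "gripper": 0.6}, {"linear": [-6, 0, 3], "twist": [0, 0, 0], "gripper": 0.6}, {"linear": [-6, 0, 5], "twist": [0, 0, 0], "gripper": 0.6}, {"linear": [-6, 0, 5], "twist": [0, 0, 0], "gripper": 0.6}]}}

```text
time_s: 21.45
tcp_pos: [0.506, -0.1839, 0.144]
orientation: [-0.449, -0.546, -0.45, 0.546]
force: [-0.8, 1.5, -0.7]
grip_width: 0.0353
```

```bash
python3 - <<'E'
from h import *
s=st();print(s["tcp_pos"],np.degrees(yaw(s)),s["time_s"],s["force"],s["grip_width"])
shot("wrist","w11"); crop("w11",190,40,310,190,4,"w11c"); shot("scene","s11");crop("s11",150,170,290,280,5,"s11c")
E
```

```text
[ 0.50599228 -0.18389666  0.14402246] -11.058595768689559 21.45 [-0.82173407  1.53203128 -0.6884683 ] 0.035342411402139555
```

View pics/w11c.png

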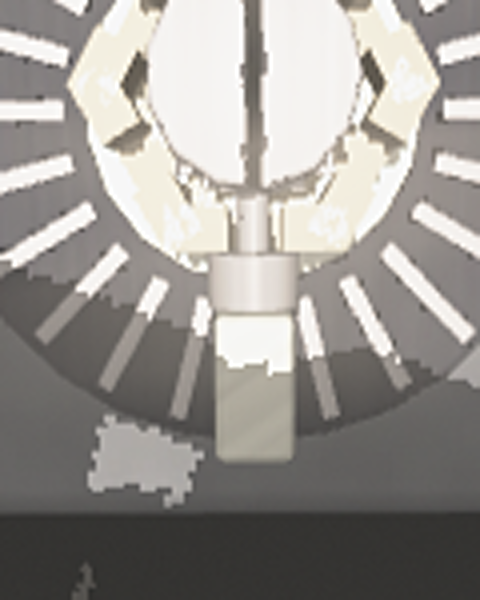

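View pics/s11c.png

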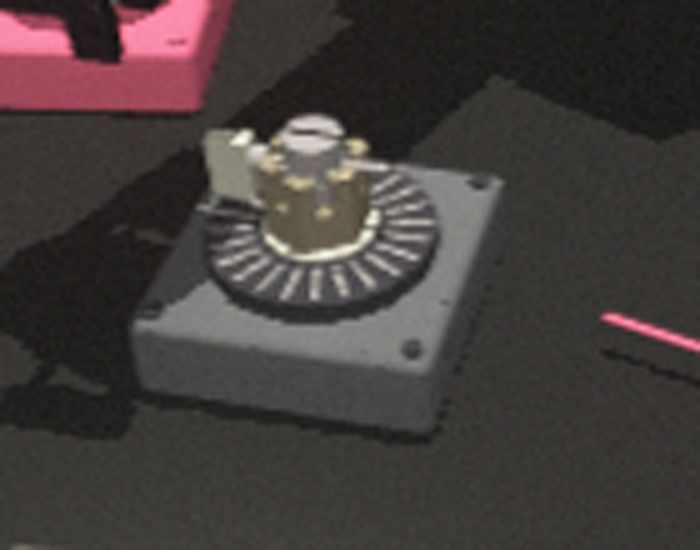

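```bash
python3 - <<'E'
from h import *
im,d,K,T=load("w11")
P=lambda u,v,z:ray(K,T,190+(u-1.5)/4,40+(v-1.5)/4,z=z)
C=np.array([.5237,-.0952]);D=np.array([np.cos(np.radians(79.2)),np.sin(np.radians(79.2))])
f=lambda p:(p[:2]-C)@D*1000
print("flat edge top",f(P(195,253,.106)),f(P(330,252,.106)),"shoulder front top",f(P(254,253,.108)),"block back top",f(P(255,462,.116)),"block front top",f(P(255,313,.116)), "sh back",f(P(254,312,.108)))
c=[P(x,100,.106) for x in (150,)]
e1=P(148,60,.119);e2=P(360,60,.119);m=[P(150,75,.119),P(358,75,.119),P(254,188,.119)];print("spindle near edge",f(m[2]))
v=np.array([[ray(K,T,u,v,d=d[v,u])[2]*1000 for u in range(246,262,4)] for v in range(118,156,4)]);print(v.round(1))
crop("w11",225,80,285,160,9,"w11d")
E
```

```text
flat edge top -24.65130496051093 -24.616970878524178 shoulder front top -24.66779119081515 block back top -54.08996061852224 block front top -32.776921970159826 sh back -33.090543114965556
spindle near edge -15.929560844198829
[[108.7 108.8 109.4 109.8]
 [113.  111.1 112.4 111.4]
 [111.5 111.6 111.6 110.9]
 [110.6 112.  111.2 111.9]
 [111.9 111.  111.5 111.8]
 [111.5 110.6 112.4 110.8]
 [110.5 110.6 111.9 110. ]
 [110.7 112.  110.6 111.5]
 [110.4 110.4 110.8 110.2]
 [110.9 110.4 110.5 111.6]]
```

View pics/w11d.png

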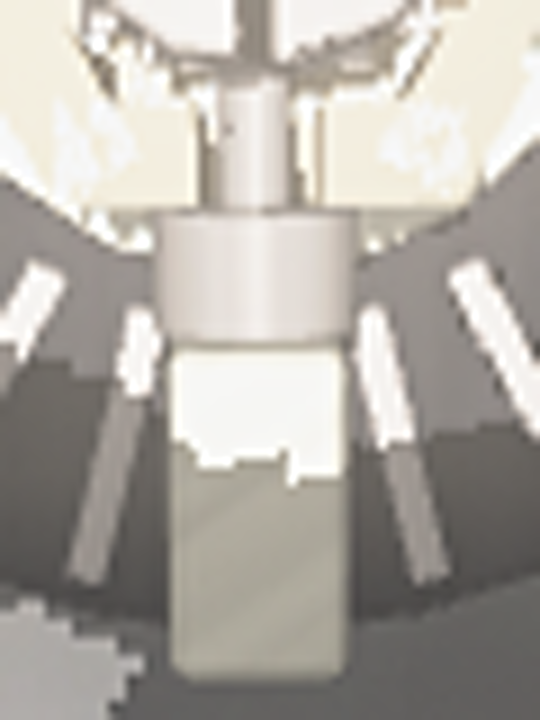

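```bash
python3 - <<'E'
from h import *
shot("top","t12"); crop("t12",185,115,320,215,5.5,"t12c")
E
```

```text
(no output)
```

View pics/t12c.png

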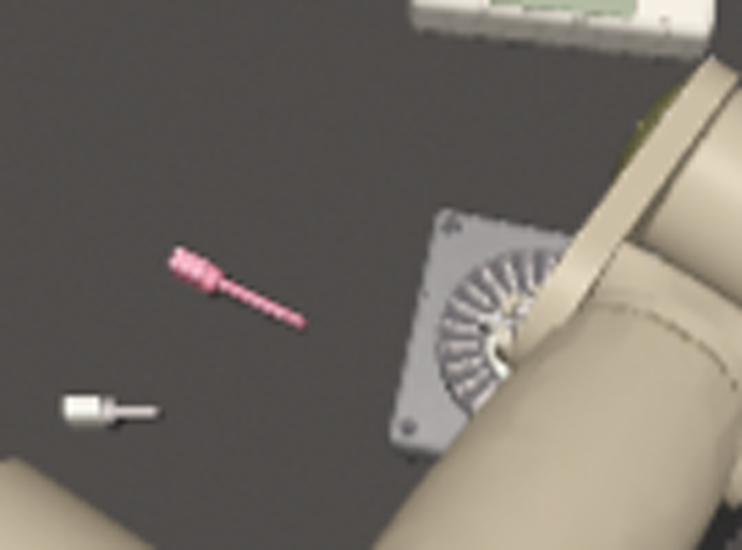

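The short pin and the pink pin are where they were, the long pin is in the mill, and the arm is touching nothing.

```bash
python3 -c "
from cell import bot
print(bot.job_done())"
```

```text
the job is handed in; nothing more can be done
None
```

The nut is locked again: the long pin is through the slot and cross hole with its shoulder at the nut. I handed the job in at about 21.5 s of the 72 s.

- **Nut:** I gripped two opposite flats at 40 N and turned it about 47° clockwise. The picture taken before a last 0.5° nudge put the slot within about 0.7° of the groove. I did not measure it again after that; later views showed the slot in line with the groove by eye.
- **Hole height:** I felt for it by resting the pin block's foot on the spindle end face, with 12.7 N at most. That put the hole about 101 mm above the bench, roughly 5 mm over nominal, and the depth camera agreed.
- **Pin:** It went through with no noticeable resistance until the shoulder met the nut. I stopped at about 9 N, eased off, let go and lifted clear.

**Last checks:**
- The pictures show the rod out on the far side and the shoulder in line with the nut's flat to about 0.2 mm.
- Comparing pictures before and after letting go suggests the pin may have backed off by up to about 0.5 mm. I did not push it in again.
- The short pin and the pink pin are where they were. I did not check the other bystanders one by one in the last view, as the arm partly hid the bench, but I felt no contact with any of them.

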